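Empty the check-weight canister and tare it on the scale

TASK

Tip the canister up over the open steel tray and shake it until all three brass check weights have come out into the tray; the narrow neck catches them, so go on until it feels no lighter and weighs only what the empty can weighs. Then gently lay the empty canister along the two bars on the scale, resting on them about midway along, and let go. Do not disturb the other things on the bench.

Things in the scene. Friction and masses are not known exactly. Their poses are not given: they have to be found in the camera images.
- canister: Plain aluminium canister lying on the two bars of the low grey cradle, mouth towards the robot's side (its -x within 0.35 rad of world -x). 116 mm long: body 60 mm in diameter and 103 mm long, then an open neck 48 mm in diameter. Weighs 240 g empty. Origin on its axis, midway along; x runs along the axis from the mouth (-58 mm) to the closed bottom (+58 mm). Grip it across its diameter from above.
- canister_mouth (a point): Centre of the canister's open mouth. Walls are 3 mm: inside 54 mm wide, the neck's bore 42 mm (11 mm long), so a 6 mm step holds the weights back. They come out only with the mouth pointing well below level; at 45 to 65 degrees below level the step may still hold some until the canister is shaken along its axis or rocked.
- weight0: One of three alike brass check weights: a cylinder 20 mm in diameter and 15 mm long with a neck and a 12 mm knob, 24 mm long in all, 40 to 60 g. It starts inside the canister. Origin at the middle of its length on its axis; x runs to the knob.
- weight1: One of three alike brass check weights: a cylinder 20 mm in diameter and 15 mm long with a neck and a 12 mm knob, 24 mm long in all, 40 to 60 g. It starts inside the canister. Origin at the middle of its length on its axis; x runs to the knob.
- weight2: One of three alike brass check weights: a cylinder 20 mm in diameter and 15 mm long with a neck and a 12 mm knob, 24 mm long in all, 40 to 60 g. It starts inside the canister. Origin at the middle of its length on its axis; x runs to the knob.
- tray: Open rectangular steel tray, fixed, 260 (x) x 240 (y) x 50 mm tall, walls and floor about 4 mm. Origin at the centre of its underside.
- cradle: Low grey cradle, fixed, where the canister starts: a plate 120 x 90 x 8 mm with two round steel bars 8 mm thick along x, 40 mm apart and 90 mm long. Origin at the centre of its underside. The bars' tops are 42 mm above the table.
- scale: Digital bench scale, fixed, its pan does not move: black case 170 (x) x 160 (y) x 38 mm, on its steel pan two round bars like the cradle's along x, 8 mm thick, 40 mm apart, 90 mm long, tops 80 mm above the table, centred 18 mm beyond the case's middle. Origin at the centre of its underside; display at its -x edge. Scale and cradle may stand on either side of the tray.
- scale_seat (a point): Where the canister's origin lies when it rests in the middle of the scale's two bars: 103.5 mm above the table, axes parallel to the scale's (x along the bars).
- jar: Closed glass jar with steel cap, 50 mm wide, 100 mm tall, standing beside the tray. Bystander, origin at its underside.
- tin_tall: Closed can, 52 mm wide, 70 mm tall, standing beside the tray. Bystander, origin at its underside.
- tin_flat: Closed flat round tin, 66 mm wide, 27 mm tall, standing beyond the closed end of the canister. Bystander, origin at its underside.
- tin_small: Closed flat round tin, 54 mm wide, 23 mm tall, standing beyond the far edge of the scale. Bystander, origin at its underside.
- spatula: Spatula, 170 mm, lying flat in the gap beside the tray, along x. Bystander, origin at its underside.
- spoon: Steel spoon, 150 mm, lying flat in the gap beside the tray, along x. Bystander, origin at its underside.
- cradle_seat (a point): Where the canister's origin lies when it rests in the middle of the cradle's bars: 65.5 mm above the table.
There are look-alikes about, which are no part of the job. Leave any orange look-alike of the canister alone.

How it is judged:
By the outcome, as a careful person would: the job done as asked, in the order asked, and still so for the second after the job is handed in, with the robot touching nothing.
It also fails if it takes over 58 s, if anything falls off the work surface, if the arm or the gripper's body presses on something with over 40 N, if the wrist force passes 120 N, or if a joint passes its speed limit or range.

ROBOT

A 6-joint arm with a two-finger parallel gripper is mounted at the origin on the work surface. World frame = base frame: x ahead of the robot, y to its left, z up, the work surface at z = 0. Lengths are in mm, angles in rad, forces in N, time in s.
With the tool pointing down it reaches from about 225 to 875 mm from the base axis. Payload 3.4 kg.
Tool frame: the origin (TCP) lies midway between the tips of the shut fingers; the grasp point (between the pads) lies r.grip_point_offset behind it (r.grip_point_offset is the distance from the TCP to the grasp point, in mm); z points along the fingers, y is the line along which they close (so a half turn about z gives the same grasp; the last joint's range is limited). The gripper opens to 85 mm and grips with 20 to 120 N. Pads are 22 mm wide; open, the fingers measure 114 mm over their backs; the gripper's body (76 mm by 85 mm) begins 54 mm behind the grasp point. The pads swing forward as they close: fully open they stand 13 mm farther back than shut.
Start: joints at [-1.313, 0.276, 1.505, -0, 1.361, -0.121], TCP at [212.64, -534.272, 231.328] pointing down, gripper open.
Joint ranges: [-2.89, 2.89], [-0.75, 2.08], [0.22, 2.7], [-1.18, 4.32], [0.11, 2.71], [-2.7, 2.7]. Speed limits (rad/s): [2.57, 2.57, 3.14, 3.14, 3.14, 3.14].

INTERFACE

Orientations are given as [roll, pitch, yaw] about the fixed x, y, z axes, in that order (R = Rz(yaw) Ry(pitch) Rx(roll)).
In Python, from station import r gives the robot as it stands.
- The arm moves only by the tool jog_arm, never from a script. Its argument "deltas" is a list of rows, each a list of 7 numbers: the opening, from -1 (shut) to 1 (fully open), then the shift along the tool's x, y, z in units of 0.15 m (1.0 is 0.15 m), then the turn, a rotation vector about the tool's x, y, z in units of 0.5 rad (1.0 is 0.5 rad). A call has 1 to 10 rows; each row shifts and turns the commanded pose from where the row before left it, along the tool's axes as they then stand; what a row does not reach is not made up. A row lasts 1/12 s, in which the tool goes at most 41.7 mm and 7.16 degrees, less where a joint would pass 70% of its speed; a pose out of reach is approached as far as the arm can. A call with a number of a shift or a turn outside -1 to 1 is refused whole. A call with a gripper value outside its range is refused whole. The fingers move at their own pace and stop on an object; "force" is the grip in N (left out, the last holds). Time passes only in rows, so rows that do not move let the fingers close. It gives the time, the measured TCP pose, the force, the opening and the grip force at its end, in the units of the state.
- r.sense(): the state, without advancing time (a new reading comes with each control period).
- r.grab_frame(name): name is "scene" or "top" or "wrist"; returns a dict with "color" (400x640x3 uint8, red, green, blue), "fx", "fy", "cx", "cy" (pixels), "extrinsics" (4x4, takes a point from camera to world coordinates); the wrist camera has in their place "T_tool_cam" (4x4, takes a point from camera to tool coordinates, whose origin is the TCP and whose axes are the flange's). Camera axes: x right, y up, looking along -z (the intrinsics and any distortion apply to the point x, -y, -z); pixel columns grow to the right and rows downward; lengths in mm; the calibration is good to about 2 mm. A picture is of the moment at which its call begins: read the wrist's pose just before it. There is no depth.
- r.job_done(): hands the job in; it is judged then, once.
The state is a dict: "t": time; "qpos": joint angles; "qd": joint speeds; "effort": joint torques, N m; "eef_pos": TCP position; "ee_rot": TCP orientation; "ft_force": force on the tool from outside, world axes, zero at the start; "ft_torque": the same for the moment, N m; "gripper_width": opening from 0.0 (shut) to 1.0 (fully open); "finger_force": force on a finger pad.
Only numpy, scipy, OpenCV 4.12 (cv2) and the standard library are available. Lean on these libraries where they do the work, as an engineer would, in place of code of your own. Each camera call takes 0.05 s, during which the arm holds its last target. There are 200 camera calls.

## Working session

There is one attempt and no reset: what is moved stays moved. The work goes in short steps, Python scripts to look and compute and a tool call to move; the robot and the scene stay as the last step left them, time stands still between calls to the robot, and variables do not carry over. Pictures are saved under pics/ and viewed, at most 10 in all, crops included, and the job is handed in when it is done.

Besides the shell and the picture viewer there is one more tool, called after "Request:" as name(argument=value, ...), one argument or row to a line, values as JSON. jog_arm: Moves the arm, as the interface text tells. Shifts and turns lie within -1 to 1; 1 stands for 0.15 m of shift or 0.5 rad of turn. Its arguments: {"type":"object","properties":{"deltas":{"type":"array"},"force":{"type":"number"}},"required":["deltas"]}

```bash
ls; mkdir -p pics; python3 - <<'E'
from station import r
import cv2,pickle,numpy as np
np.set_printoptions(suppress=True,precision=4)
s=r.sense();print(s,r.grip_point_offset)
F={}
for n in("scene","top"):
    f=r.grab_frame(n);F[n]=f
    print(n,[f[k] for k in f if k!="color"])
    cv2.imwrite(f"pics/{n}0.png",f["color"][:,:,::-1])
pickle.dump(F,open("F.pkl","wb"))
E
```

```text
pics
{'t': 0.0, 'qpos': array([-1.313 ,  0.2766,  1.5062,  0.    ,  1.3607, -0.121 ]), 'qd': array([-0.0002, -0.0015,  0.0009,  0.0011, -0.0005,  0.0014]), 'effort': array([ -0.002 , -41.6773, -24.5803,  -0.0009,   0.011 ,  -0.    ]), 'eef_pos': array([ 212.5098, -533.7216,  230.4184]), 'ee_rot': array([-3.1398, -0.0003,  0.3788]), 'ft_force': array([-0.9788, -0.6177,  0.4942]), 'ft_torque': array([0.0276, 0.0038, 0.003 ]), 'finger_force': 0.0, 'gripper_width': 1.002064707165426} 18.700000000000003
scene [376.20383718184564, 376.20383718184564, 319.92605088128977, 198.1082396967954, array([[  -0.1698,   -0.7138,    0.6795, 1180.4963],
       [   0.9853,   -0.1102,    0.1304,  172.9354],
       [  -0.0182,    0.6917,    0.722 ,  818.4738],
       [   0.    ,    0.    ,    0.    ,    1.    ]])]
top [474.2013282330965, 474.2013282330965, 315.4138560747556, 192.40647125968994, array([[   0.001 ,    0.9963,   -0.0862,  377.9729],
       [  -1.    ,    0.0008,   -0.0024,   42.7898],
       [  -0.0024,    0.0862,    0.9963, 1671.937 ],
       [   0.    ,    0.    ,    0.    ,    1.    ]])]
```

View pics/top0.png

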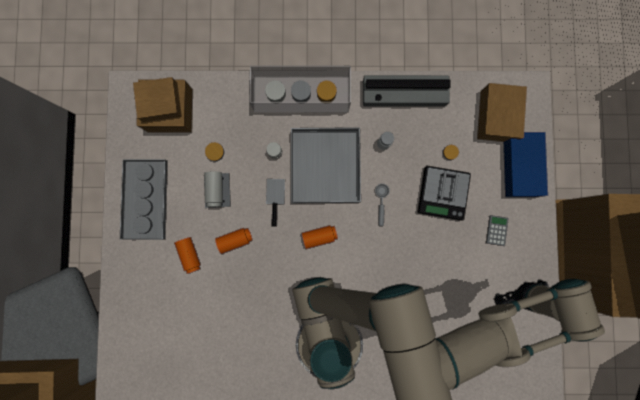

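View pics/scene0.png

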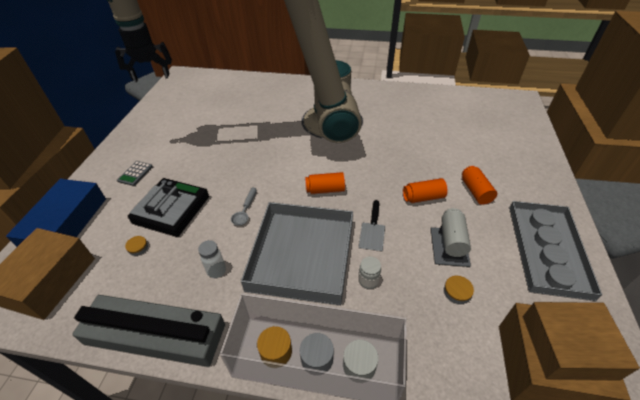

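The top view shows the aluminium canister on its cradle at (214,188) and the tray at (325,165). The scale is at (445,193), the jar or tin at (386,140) and (273,150), and the spatula at (275,200). There are three orange look-alikes at (188,254), (234,240) and (319,236). Only the grey one at (214,188) is plain aluminium and lies on the cradle bars. I'll confirm that in an enlarged crop.

```bash
cat > h.py <<'E'
import numpy as np,cv2,pickle
np.set_printoptions(suppress=True,precision=3)
F=pickle.load(open("F.pkl","rb"))
def ray(f,u,v):
    T=f["extrinsics"];d=np.array([(u-f["cx"])/f["fx"],-(v-f["cy"])/f["fy"],-1.])
    return T[:3,3],T[:3,:3]@d
def onz(f,u,v,z):
    o,d=ray(f,u,v);return o+d*(z-o[2])/d[2]
def proj(f,p):
    T=f["extrinsics"];c=T[:3,:3].T@(np.array(p)-T[:3,3]);return f["cx"]-f["fx"]*c[0]/c[2],f["cy"]+f["fy"]*c[1]/c[2]
E
python3 - <<'E'
from h import *
def crop(n,x,y,w,h,s):return cv2.resize(F[n]["color"][y:y+h,x:x+w,::-1],(w*s,h*s),interpolation=cv2.INTER_CUBIC)
a=np.hstack([crop("top",190,160,50,60,5)[:300],crop("top",415,160,60,60,5)])
b=np.hstack([crop("scene",425,200,55,75,4),crop("scene",120,170,100,75,3)[:225].repeat(1,0)] if 0 else [crop("scene",425,200,55,75,4),crop("scene",122,170,82,75,4)])
W=max(a.shape[1],b.shape[1]);p=lambda i:cv2.copyMakeBorder(i,0,0,0,W-i.shape[1],0)
cv2.imwrite("pics/c1.png",np.vstack([p(a),p(b)]))
t=F["top"]
for nm,u,v,z in[("tray c1",292,129,50),("tray c2",358,129,50),("tray c3",358,202,50),("tray c4",291,202,50),("tall",386,136,70),("jar",273,148,80),("orange",319,236,30),("spat",275,200,5),("spoon",381,200,5)]:print(nm,onz(t,u,v,z))
E
```

```text
tray c1 [739.326 128.324  50.   ]
tray c2 [ 739.433 -100.894   50.   ]
tray c3 [485.43 -99.18  50.  ]
tray c4 [485.239 130.419  50.   ]
tall [ 710.675 -194.833   70.   ]
jar [667.053 190.966  80.   ]
orange [369.178  34.306  30.   ]
spat [495.23  189.283   5.   ]
spoon [ 495.538 -184.163    5.   ]
```

View pics/c1.png

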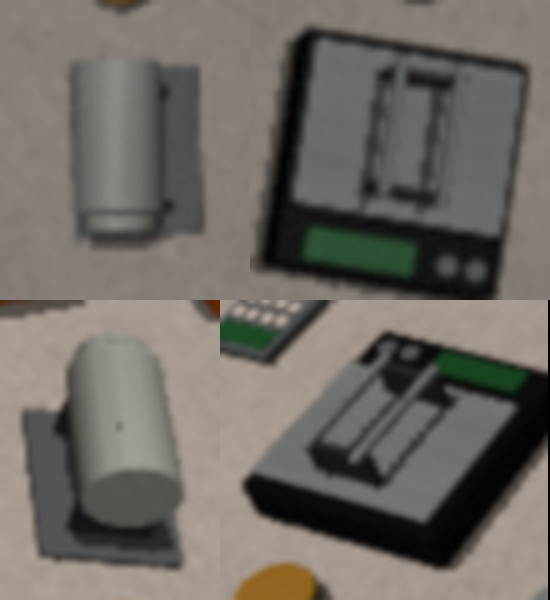

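The crop confirms it: the canister is bare aluminium, lying on the cradle with the stepped neck at the bottom, towards the robot. The scale has bars along its x, tilted a few degrees, with the display on its -x side. I'll take coarse positions first, then refine with the wrist camera.

```bash
python3 - <<'E'
from h import *
t=F["top"];s=F["scene"]
R=lambda cx,cy:(190+cx/5-.4,160+cy/5-.4); S=lambda cx,cy:(415+(cx-250)/5-.4,160+cy/5-.4)
for y in(80,200):
    for x in((70,161) if y==80 else (77,161)):print("can side",onz(t,*R(x,y),70))
print("closed end top",onz(t,*R(116,59),95.5),"mouth top",onz(t,*R(118,238),80))
print("closed centre scene",onz(s,425+131/4-.4,200+197/4-.4,65.5))
a=onz(t,*S(308,28),38);b=onz(t,*S(528,65),38);d=b-a;yaw=np.arctan2(d[0],-d[1])
c=b+np.array([-85*np.cos(yaw)-80*np.sin(yaw)*-1*-1,0,0])
ux=np.array([np.cos(yaw),np.sin(yaw)]);uy=np.array([-ux[1],ux[0]])
c=b[:2]-85*ux+80*uy
print("scale",a,b,np.linalg.norm(d),yaw,c,"seat",c+18*ux)
# bars in scene
q=lambda cx,cy:(122+(cx-220)/4-.4,170+(cy-300)/4-.4)
for p in((380,350),(320,440),(432,365),(368,455)):print("bar",onz(s,*q(*p),80))
E
```

```text
can side [573.689 427.3    70.   ]
can side [573.732 365.333  70.   ]
can side [491.821 420.807  70.   ]
can side [491.867 363.858  70.   ]
closed end top [584.767 390.631  95.5  ] mouth top [465.518 390.322  80.   ]
closed centre scene [589.39  396.788  65.5  ]
scale [ 614.515 -337.962   38.   ] [ 588.723 -489.991   38.   ] 154.20115127942455 -0.1680510104771785 [ 518.302 -396.901] seat [ 536.048 -399.911]
bar [ 492.116 -419.877   80.   ]
bar [ 581.016 -419.951   80.   ]
bar [ 500.928 -375.95    80.   ]
bar [ 588.843 -381.134   80.   ]
```

Request:
jog_arm(
  deltas=[
    [1,0.243,-0.01,-0.074,0,0,0],
    [1,0.243,-0.01,-0.074,0,0,0],
    [1,0.243,-0.01,-0.074,0,0,0],
    [1,0.243,-0.01,-0.074,0,0,0],
    [1,0.243,-0.01,-0.074,0,0,0],
    [1,0.243,-0.01,-0.074,0,0,0],
    [1,0.243,-0.01,-0.074,0,0,0],
    [1,0.243,-0.01,-0.074,0,0,0],
    [1,0.243,-0.01,-0.074,0,0,0],
    [1,0,0,0,0,0,0.22],
  ],
)

```text
t: 0.93
eef_pos: [519.1, -397.2, 332.4]
ee_rot: [3.14, -0.006, 0.274]
ft_force: [-0.1, -0.9, 0.7]
gripper_width: 0.999
finger_force: 0.0
```

Request:
jog_arm(
  deltas=[
    [1,0,0,0,0,0,0.22],
    [1,0,0,0,0,0,0.22],
    [1,0,0,0,0,0,0.22],
    [1,0,0,0,0,0,0.22],
    [1,0,0,0,0,0,0],
  ],
)

```text
t: 1.35
eef_pos: [512.4, -400.2, 330.5]
ee_rot: [-3.141, 0.001, -0.173]
ft_force: [-0.3, 0.4, -0.3]
gripper_width: 0.997
finger_force: 0.0
```

```bash
cat > look.py <<'E'
import sys,pickle,cv2
from station import r
s=r.sense();f=r.grab_frame("wrist");f["s"]=s
pickle.dump(f,open(sys.argv[1]+".pkl","wb"));cv2.imwrite(f"pics/{sys.argv[1]}.png",f["color"][:,:,::-1])
print(s["t"],s["qpos"],s["eef_pos"],s["ee_rot"],s["ft_force"]);print(f["T_tool_cam"],f["fx"],f["cx"],f["cy"])
E
python3 look.py w1
```

```text
1.35 [-7.70018391e-01  3.61306484e-01  1.13953578e+00 -5.44073729e-05
  1.64201827e+00  9.73525469e-01] [ 512.36718671 -400.20093854  330.52557007] [-3.14092449e+00  1.07889447e-03 -1.72751011e-01] [-0.31160891  0.35626987 -0.25827499]
[[-1.84836708e-04  9.49468930e-01  3.13860982e-01  7.96277566e+01]
 [ 9.99999947e-01  2.60077221e-04 -1.97853655e-04  3.83670871e-01]
 [-2.69483991e-04  3.13860929e-01 -9.49468928e-01 -1.42252260e+02]
 [ 0.00000000e+00  0.00000000e+00  0.00000000e+00  1.00000000e+00]] 308.7944409344398 312.02047305591344 198.45670604098825
```

View pics/w1.png

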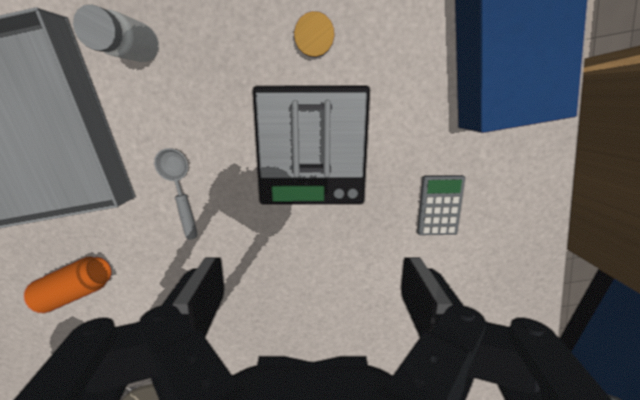

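The wrist view shows the scale nearly square at (253–369, 86–204), with its bars at columns ~296 and ~328, rows 101–174. I'll measure the corners and bars by code.

```bash
cat >> h.py <<'E'
from scipy.spatial.transform import Rotation as Ro
def wrist(name):
    f=pickle.load(open(name+".pkl","rb"));T=np.eye(4);T[:3,:3]=Ro.from_euler("xyz",f["s"]["ee_rot"]).as_matrix();T[:3,3]=f["s"]["eef_pos"]
    f["extrinsics"]=T@f["T_tool_cam"];return f
E
python3 - <<'E'
from h import *
f=wrist("w1");g=cv2.cvtColor(f["color"],cv2.COLOR_RGB2GRAY)
m=(g<45).astype(np.uint8);m[:75]=0;m[215:]=0;m[:,:240]=0;m[:,380:]=0
c=max(cv2.findContours(m,0,2)[0],key=cv2.contourArea);h=cv2.convexHull(c)
q=cv2.approxPolyDP(h,6,True)[:,0];print(q)
for u,v in q:print(onz(f,u,v,38)[:2])
for r_ in(110,125,140,155,168):print(r_,g[r_,284:342])
for c_ in(295,296,328):print(c_,g[92:182,c_])
E
```

```text
[[367  87]
 [362 201]
 [262 203]
 [254  88]]
[ 589.536 -487.897]
[ 432.14  -461.933]
[ 454.637 -314.726]
[ 614.077 -340.168]
110 [141 141 143 136 121  94  83  85 103 121 133 136 128 112 100  99  94  85
  84  82  82  85  93  98  92  85  80  83  83  85  93 101 101  94  86  80
  79  80  79  81  93 109 126 136 133 123 116 124 135 139 143 142 142 142
 141 141 141 142]
125 [138 138 138 141 139 132 110  91  97 114 131 136 132 122 126 136 138 139
 138 139 140 139 138 138 138 137 139 139 138 137 137 139 138 139 135 116
  93  80  78  81  93 114 127 133 132 125 128 136 138 138 138 139 138 139
 138 138 139 138]
140 [136 137 138 138 134 121  98  86  92 109 126 133 133 123 118 127 135 138
 137 136 136 138 136 138 138 136 138 137 138 137 139 137 138 138 132 116
  93  79  80  80  95 116 129 133 130 122 124 134 136 135 138 136 137 137
 135 137 136 136]
155 [132 133 132 133 132 133 125 106  91 101 118 130 132 126 119 122 133 134
 133 135 135 133 134 136 135 136 135 135 136 136 137 139 136 134 125 110
  93  83  80  81  97 117 131 135 129 121 126 136 139 138 137 139 138 137
 138 138 138 138]
168 [137 13
[... 639 characters left out ...]
5 122 125 125 126 126 127 128 127 127
 128 128 129 130 129 131 130 131 131 131 130 130 131 130 131 132 130 132
 132 133 133 133 132 133 133 134 133 133 133 133 133 133 134 133 135 134
 134 134 134 135 133 136 133 134 134 132 132 135 134 135 136 133 134 136
 135 135 136 134 134 134 134 134 134 133 134 129 112  76  39  21  22  24]
328 [ 87 128 142 144 143 143 140 129 125 129 136 136 135 136 135 134 134 135
 133 134 134 134 135 133 134 133 133 134 133 133 132 131 131 132 131 132
 134 133 132 130 132 130 131 129 129 131 129 131 130 131 130 130 130 128
 130 130 131 130 130 129 131 129 129 129 128 128 130 127 126 130 125 127
 124 123 123 125 125 124 125 124 126 128 127 124 110  77  44  28  30  27]
```

```bash
python3 - <<'E'
from h import *
f=wrist("w1")
L=[onz(f,295,110,77),onz(f,296,168,77)];R=[onz(f,327.4,110,77),onz(f,326.3,168,77)]
for p in L+R:print(p)
yl=[np.arctan2(*(a-b)[1::-1]) for a,b in(L,R)];print("bar yaws",yl)
yaw=np.mean(yl);ux=np.array([np.cos(yaw),np.sin(yaw)]);uy=np.array([-ux[1],ux[0]])
mid=np.mean(L+R,0)[:2];print("gap",(np.mean(L,0)-np.mean(R,0))[:2]@uy,"lat",mid@uy)
far=onz(f,311,86,38)[:2];print("far edge along",far@ux,"-> seat along",far@ux-67)
e1=onz(f,328,99.7,80)[:2]@ux;print("bar far end along",e1,"-> seat",e1-45)
s=(far@ux-67)*ux+(mid@uy)*uy;print("seat",s,yaw)
f=F["top"]
E
```

```text
[ 578.39  -390.742   77.   ]
[ 506.515 -378.228   77.   ]
[ 571.517 -430.093   77.   ]
[ 499.702 -417.25    77.   ]
bar yaws [np.float64(-0.17237295482837056), np.float64(-0.1769647526852795)]
gap 39.7789934356776 lat -304.2557478125587
far edge along 666.4708090472043 -> seat along 599.4708090472043
bar far end along 649.6921952808424 -> seat 604.6921952808424
seat [ 537.475 -403.803] -0.17466885375682503
```

Request:
jog_arm(
  deltas=[
    [1,0.0,-0.27,0,0,0,-0.04],
    [1,0.0,-0.27,0,0,0,-0.04],
    [1,0.0,-0.27,0,0,0,-0.04],
    [1,0.0,-0.27,0,0,0,-0.04],
    [1,0.0,-0.27,0,0,0,-0.04],
    [1,0.0,-0.27,0,0,0,-0.04],
    [1,0.0,-0.27,0,0,0,-0.04],
    [1,0.0,-0.27,0,0,0,-0.04],
    [1,0.0,-0.27,0,0,0,0],
    [1,0.0,-0.27,0,0,0,0],
  ],
)

```text
t: 2.23
eef_pos: [545.6, 4.5, 331.1]
ee_rot: [3.142, 0.0, -0.008]
ft_force: [1.2, 1.2, -0.5]
gripper_width: 1.002
finger_force: 0.0
```

Request:
jog_arm(
  deltas=[
    [1,0.0,-0.27,0,0,0,0],
    [1,0.0,-0.27,0,0,0,0],
    [1,0.0,-0.27,0,0,0,0],
    [1,0.0,-0.27,0,0,0,0],
    [1,0.0,-0.27,0,0,0,0],
    [1,0.0,-0.27,0,0,0,0],
    [1,0.0,-0.27,0,0,0,0],
    [1,0.0,-0.27,0,0,0,0],
    [1,0,0,0,0,0,0],
  ],
)

```text
t: 2.98
eef_pos: [548.7, 334.1, 329.7]
ee_rot: [-3.137, 0.002, -0.001]
ft_force: [0.4, -0.8, -1.0]
gripper_width: 0.998
finger_force: 0.0
```

```bash
python3 look.py w2
```

```text
2.9833 [0.43572512 0.34713237 1.16285835 0.00512014 1.6309858  2.00813744] [548.71094351 334.07028453 329.7456744 ] [-3.13670169e+00  1.60566553e-03 -1.30249755e-03] [ 0.42519386 -0.75786926 -0.98572478]
[[-1.88230650e-04  9.49458269e-01  3.13893230e-01  7.95741228e+01]
 [ 9.99999973e-01  2.21052786e-04 -6.89717023e-05  2.44725759e-01]
 [-1.34872726e-04  3.13893209e-01 -9.49458285e-01 -1.42252693e+02]
 [ 0.00000000e+00  0.00000000e+00  0.00000000e+00  1.00000000e+00]] 308.7944409344398 312.02047305591344 198.45670604098825
```

View pics/w2.png

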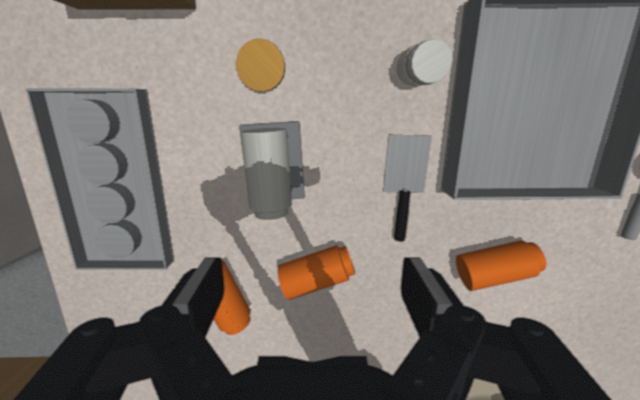

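The wrist view has the canister at columns 243–290, rows 127–217, with its mouth at the bottom. The tin_flat is at (261,65), the jar at (430,62), and the orange look-alike at (316,271) is clear of the grasp. Next I'll measure the canister's edges.

```bash
python3 - <<'E'
from h import *
f=wrist("w2");g=cv2.GaussianBlur(cv2.cvtColor(f["color"],cv2.COLOR_RGB2GRAY),(3,3),0).astype(int)
for v in(140,150,160,175,190,200):print(v,g[v,238:300])
for u in(258,266,274):print(u,g[116:146,u],g[195:225,u])
print(f["extrinsics"][:3,3])
E
```

```text
140 [174 166 148 127 118 121 130 137 142 146 149 152 154 156 158 161 165 169
 171 170 171 173 177 180 182 182 183 184 185 184 182 179 176 173 170 168
 167 165 164 160 157 153 148 143 137 131 125 117 110 109 113 115 116 116
 116 116 116 116 116 116 114 114]
150 [175 174 168 152 131 119 120 128 135 142 146 149 151 154 156 157 160 164
 168 171 171 171 173 176 179 181 181 182 184 184 182 179 176 173 171 168
 167 166 164 162 159 154 150 146 140 134 129 122 114 108 108 111 114 115
 115 115 115 115 115 115 114 114]
160 [174 178 180 178 166 144 125 120 127 134 140 144 147 150 154 156 157 157
 155 154 154 153 153 154 157 162 170 177 181 181 178 168 156 153 161 166
 166 165 164 163 160 155 151 147 143 137 131 125 118 110 106 108 111 113
 114 114 114 113 113 114 114 113]
175 [109 108 107 108 109 107 102  94  90  90  92  94  95  96  97  98  99  99
  99 100 102 104 104 103 103 104 105 105 105 105 105 105 104 103 102 101
 100 100  99  99  99  99  97  95  93  91  89  87  85  83  79  75  71  69
  68  68  69  68  68  68  69  75]
190 [106 106 105 106 107 107 107 105  99  93  89  89  92  94  95  96  97
[... 517 characters left out ...]
4
 170 173 173 172 171 171 171 170 170 171 171 171] [ 99  99  99  98  99  99  99  99  99  99  99  99  99  99  99  99  95  91
  90  91  91  94 107 131 158 174 179 177 176 175]
266 [176 175 174 174 174 171 154 128 112 112 113 106  96  89  94 115 147 173
 185 187 186 186 185 185 185 185 185 184 184 184] [103 103 103 103 103 103 102 102 103 103 102 103 103 103 103 103 100  99
 100 102 102 102 102 110 134 162 177 179 178 176]
274 [175 177 177 177 174 159 134 115 112 114 112 103  94  91 102 127 153 165
 168 167 167 166 167 167 167 167 167 167 167 166] [100 100 100 101 100 100 101 101 100 100 100  99 100 101 101 100  99  98
  99 101 101 101 104 118 145 169 179 178 175 173]
[628.512 333.026 471.868]
```

```bash
python3 - <<'E'
from h import *
from scipy.optimize import least_squares
f=wrist("w2")
P=[(240.5,140),(241.5,150),(242.8,160),(246.5,190),(247.7,200),(286.3,140),(287,150),(287.7,160),(290,190),(290.3,200)]
rays=[ray(f,*p) for p in P]
def dist(x):
    y0,yaw=x[:2];a=np.array([np.cos(yaw),np.sin(yaw),0]);c=np.array([530,y0,65.5])
    return [abs((np.cross(a,d/np.linalg.norm(d))/np.linalg.norm(np.cross(a,d/np.linalg.norm(d))))@(c-o))-30 for o,d in rays]
s=least_squares(dist,[395,0]);y0,yaw=s.x;print(s.x,s.fun)
e=onz(f,266,131.5,95.5);m=onz(f,267,218.8,89.5);print("end",e,"mouth",m,"len",e[0]-m[0])
x=(e[0]+m[0])/2;print("centre",x,y0+(x-530)*np.tan(yaw))
# kinematics planar fit
E
```

```text
[396.273   0.043] [-0.592 -0.378 -0.542 -0.791 -0.834 -0.588 -0.596 -0.605 -0.356 -0.919]
end [588.002 390.051  95.5  ] mouth [472.794 395.185  89.5  ] len 115.20819046611598
centre 530.3979807141604 396.2898787898111
```

Request:
jog_arm(
  deltas=[
    [1,0,0,0,0,0,-0.086],
    [1,-0.052,-0.21,0.1,0,0,0],
    [1,-0.052,-0.21,0.1,0,0,0],
    [1,0,0,0.26,0,0,0],
    [1,0,0,0.26,0,0,0],
    [1,0,0,0.26,0,0,0],
    [1,0,0,0.26,0,0,0],
    [1,0,0,0.26,0,0,0],
    [1,0,0,0.1,0,0,0],
    [1,0,0,0,0,0,0],
  ],
)

```text
t: 3.87
eef_pos: [529.1, 385.7, 85.9]
ee_rot: [3.136, 0.009, 0.033]
ft_force: [-0.6, 0.2, 0.2]
gripper_width: 0.999
finger_force: 0.0
```

Request:
jog_arm(
  deltas=[
    [1,0,0,0,0,0,0],
  ],
)

```text
t: 3.95
eef_pos: [532.2, 387.8, 90.6]
ee_rot: [3.14, 0.001, 0.032]
ft_force: [0.3, 1.1, -0.4]
gripper_width: 1.002
finger_force: 0.0
```

Request:
jog_arm(
  deltas=[
    [1,-0.01,-0.057,0,0,0,-0.02],
    [1,0,0,0.12,0,0,0],
    [1,0,0,0.12,0,0,0],
    [1,0,0,0.09,0,0,0],
    [1,0,0,0,0,0,0],
  ],
)

```text
t: 4.37
eef_pos: [530.0, 397.8, 41.4]
ee_rot: [3.141, 0.001, 0.043]
ft_force: [-0.2, -0.0, -0.9]
gripper_width: 1.002
finger_force: 0.0
```

Request:
jog_arm(
  deltas=[
    [-1,0,0.01,0,0,0,0],
    [-1,0,0,0,0,0,0],
    [-1,0,0,0,0,0,0],
    [-1,0,0,0,0,0,0],
    [-1,0,0,0,0,0,0],
    [-1,0,0,0,0,0,0],
    [-1,0,0,0,0,0,0],
  ],
  force=50,
)

```text
t: 4.95
eef_pos: [531.8, 396.6, 44.5]
ee_rot: [-3.14, -0.004, 0.042]
ft_force: [-1.1, -1.7, 7.1]
gripper_width: 0.698
finger_force: 53.7
```

```bash
python3 - <<'E'
from station import r
import numpy as np
from scipy.optimize import least_squares
s=r.sense();print(s)
# planar fit: rows q2,q3,q5,radius,z (q4=0): tool down
D=[(0.2766,1.5062,1.3607,212.51,-533.72,230.42),(0.3613,1.13954,1.64202,512.37,-400.2,330.53),(0.34713,1.16286,1.63099,548.71,334.07,329.75),
   (s["qpos"][1],s["qpos"][2],s["qpos"][4],*s["eef_pos"])]
def f(p):
    o=[]
    for a,b,c,x,y,z in D:
        R=p[0]+p[1]*np.sin(a)+p[2]*np.sin(a+b)+p[3]*np.cos(a+b)
        Z=p[4]+p[1]*np.cos(a)+p[2]*np.cos(a+b)-p[3]*np.sin(a+b)
        o+=[R-np.hypot(x,y),Z-z]
    return o
q=least_squares(f,[0,400,400,0,100]);print(q.x,q.fun)
E
```

```text
{'t': 4.95, 'qpos': array([ 5.36266346e-01,  5.45054158e-01,  1.55966225e+00, -5.80478651e-04,
        1.03259287e+00,  2.06505011e+00]), 'qd': array([ 2.81309371e-04,  2.76504085e-03, -4.87014872e-04, -1.80699330e-03,
        1.31764475e-03,  4.87148875e-05]), 'effort': array([  0.29455723, -48.83108497, -19.14912701,   0.25585114,
        -0.45785579,   0.10223041]), 'eef_pos': array([531.80519813, 396.60856842,  44.46318678]), 'ee_rot': array([-3.14000064, -0.00400772,  0.04230586]), 'ft_force': array([-1.07603225, -1.66505222,  7.12493713]), 'ft_torque': array([-0.20135954,  0.12750104,  0.06909684]), 'finger_force': 53.66324611008167, 'gripper_width': 0.6978773252982673}
[   3.06025269  634.00454034  420.30510773   59.40239532 -232.74113339] [ 0.12239217  0.23188368  0.46334985 -0.07722112 -0.51897545 -0.05423584
 -0.0667669  -0.10042673]
```

Request:
jog_arm(
  deltas=[
    [-1,0,0,-0.05,0,0,0],
    [-1,0,0,-0.12,0,0,0],
    [-1,0,0,-0.2,0,0,0],
    [-1,0,0,-0.2,0,0,0],
    [-1,0,0,-0.2,0,0,0],
    [-1,0,0,-0.2,0,0,0],
    [-1,0,0,-0.2,0,0,0],
    [-1,0,0,-0.08,0,0,0],
    [-1,0,0,0,0,0,0],
    [-1,0,0,0,0,0,0],
  ],
)

```text
t: 5.78
eef_pos: [530.2, 396.0, 229.7]
ee_rot: [-3.141, -0.001, 0.042]
ft_force: [-0.2, -0.3, -4.8]
gripper_width: 0.698
finger_force: 55.2
```

```bash
cat > weigh.py <<'E'
from station import r
import numpy as np
np.set_printoptions(suppress=True,precision=3)
a=[]
for i in range(8):r.grab_frame("wrist");s=r.sense();a.append(np.r_[s["ft_force"],s["ft_torque"]])
print(s["t"],"mean",np.mean(a,0),"se",np.std(a,0)/8**.5);print(s["qpos"],s["eef_pos"],s["ee_rot"],s["gripper_width"],s["finger_force"])
E
python3 weigh.py
```

```text
6.1833 mean [ 0.046  0.124 -3.817  0.02  -0.02  -0.   ] se [0.167 0.192 0.223 0.011 0.041 0.006]
[ 0.536  0.41   1.308 -0.     1.425  2.065] [530.123 395.859 228.077] [3.141 0.002 0.042] 0.6930134174970726 55.15761315822601
```

Request:
jog_arm(
  deltas=[
    [-1,0.044,0.08,-0.02,0,0,0],
    [-1,0.044,0.16,-0.02,0,0,0],
    [-1,0.044,0.25,-0.02,0,0,0],
    [-1,0.044,0.25,-0.02,0,0,0],
    [-1,0.044,0.25,-0.02,0,0,0],
    [-1,0.044,0.25,-0.02,0,0,0],
    [-1,0.044,0.25,-0.02,0,0,0],
    [-1,0.044,0.25,-0.02,0,0,0],
    [-1,0.044,0.25,-0.02,0,0,0],
    [-1,0.044,0.25,-0.02,0,0,0],
  ],
)

```text
t: 7.02
eef_pos: [610.5, 60.2, 259.7]
ee_rot: [3.141, -0.001, 0.041]
ft_force: [1.4, 0.5, -3.2]
gripper_width: 0.698
finger_force: 55.3
```

Request:
jog_arm(
  deltas=[
    [-1,0,0.17,0,0,0,0],
    [-1,0,0.08,0,0,0,-0.1],
    [-1,0,0,0,0,0,-0.22],
    [-1,0,0,0,0,0,-0.22],
    [-1,0,0,0,0,0,-0.22],
    [-1,0,0,0,0,0,-0.22],
    [-1,0,0,0,0,0,-0.22],
    [-1,0,0,0,0,0,-0.22],
    [-1,0,0,0,0,0,-0.22],
    [-1,0,0,0,0,0,-0.22],
  ],
)

```text
t: 7.85
eef_pos: [611.9, 24.5, 259.4]
ee_rot: [3.141, 0.001, 0.977]
ft_force: [0.1, -0.3, -3.3]
gripper_width: 0.696
finger_force: 55.4
```

Request:
jog_arm(
  deltas=[
    [-1,0,0,0,0,0,-0.22],
    [-1,0,0,0,0,0,-0.22],
    [-1,0,0,0,0,0,-0.22],
    [-1,0,0,0,0,0,-0.22],
    [-1,0,0,0,0,0,-0.22],
    [-1,0,0,0,0,0,-0.1],
    [-1,0,0,0,0,0,0],
  ],
)

```text
t: 8.43
eef_pos: [611.9, 24.6, 259.4]
ee_rot: [3.141, 0.001, 1.572]
ft_force: [-0.4, 0.1, -4.4]
gripper_width: 0.694
finger_force: 55.4
```

Request:
jog_arm(
  deltas=[
    [-1,0.06,0,0.1,0,0,0],
    [-1,0.07,0,0.19,0,0,0],
    [-1,0.07,0,0.19,0,0,0],
    [-1,0.07,0,0.19,0,0,0],
    [-1,0.06,0,0.14,0,0,0],
    [-1,0,0,0.05,0,0.1,0],
    [-1,0,0,0,0,0.2,0],
    [-1,0,0,0,0,0.2,0],
    [-1,0,0,0,0,0.2,0],
    [-1,0,0,0,0,0.2,0],
  ],
)

```text
t: 9.27
eef_pos: [612.9, 74.0, 131.2]
ee_rot: [3.138, -0.452, 1.572]
ft_force: [0.0, 0.0, -4.3]
gripper_width: 0.694
finger_force: 55.5
```

Request:
jog_arm(
  deltas=[
    [-1,0,0,0,0,0.2,0],
    [-1,0,0,0,0,0.2,0],
    [-1,0,0,0,0,0.2,0],
    [-1,0,0,0,0,0.2,0],
    [-1,0,0,0,0,0.2,0],
    [-1,0,0,0,0,0.1,0],
    [-1,0,0,0,0,0,0],
    [-1,0,0,0,0,0,0],
  ],
)

```text
t: 9.93
eef_pos: [612.3, 73.5, 129.0]
ee_rot: [-3.139, -0.997, 1.568]
ft_force: [-0.4, 0.5, -2.6]
gripper_width: 0.697
finger_force: 55.6
```

```bash
python3 weigh.py
```

```text
10.3333 mean [-0.158 -0.014 -2.581 -0.696  0.023 -0.005] se [0.242 0.13  0.17  0.056 0.01  0.012]
[-0.467  0.626  1.649  0.851  1.509 -0.823] [611.978  75.684 131.11 ] [ 3.139 -0.999  1.575] 0.6937706153740021 55.860357508063316
```

Request:
jog_arm(
  deltas=[
    [-1,0.18,0,0,0,0.05,0],
    [-1,-0.18,0,0,0,0.05,0],
    [-1,0.18,0,0,0,0.05,0],
    [-1,-0.18,0,0,0,0,0],
    [-1,0.18,0,0,0,0.1,0],
    [-1,-0.18,0,0,0,-0.1,0],
    [-1,0.18,0,0,0,0.1,0],
    [-1,-0.18,0,0,0,-0.1,0],
    [-1,0.18,0,0,0,0,0],
    [-1,-0.18,0,0,0,0,0],
  ],
)

```text
t: 11.17
eef_pos: [613.5, 81.9, 136.0]
ee_rot: [3.119, -1.078, 1.594]
ft_force: [0.1, -0.2, -1.9]
gripper_width: 0.698
finger_force: 55.9
```

Request:
jog_arm(
  deltas=[
    [-1,0.2,0,0,0,0.1,0],
    [-1,-0.2,0,0,0,-0.1,0],
    [-1,0.2,0,0,0,0.1,0],
    [-1,-0.2,0,0,0,-0.1,0],
    [-1,0,0,0,0,0,0],
    [-1,0,0,0,0,0,0],
    [-1,0,0,0,0,0,0],
  ],
)

```text
t: 11.75
eef_pos: [611.9, 81.8, 127.6]
ee_rot: [3.141, -1.076, 1.572]
ft_force: [-0.8, -0.7, -2.6]
gripper_width: 0.693
finger_force: 55.9
```

```bash
python3 weigh.py; python3 weigh.py; python3 - <<'E'
from station import r
import cv2,numpy as np
a=r.grab_frame("scene")["color"][190:310,235:365,::-1];b=r.grab_frame("top")["color"][115:215,275:375,::-1]
a=cv2.resize(a,None,fx=3.5,fy=3.5,interpolation=2);b=cv2.resize(b,(a.shape[0]*3//4,a.shape[0]*3//4));b=cv2.copyMakeBorder(b,0,a.shape[0]-b.shape[0],0,0,0)
cv2.imwrite("pics/tray.png",np.hstack([a,b]));print(a.shape,b.shape)
E
```

```text
12.15 mean [ 0.07  -0.189 -2.344 -0.738 -0.016  0.008] se [0.192 0.156 0.126 0.014 0.009 0.009]
[-0.478  0.664  1.661  0.896  1.541 -0.867] [611.884  81.409 127.067] [ 3.141 -1.075  1.572] 0.695869359765216 55.86327128112316
12.55 mean [ 0.07  -0.027 -2.413 -0.747  0.008 -0.012] se [0.11  0.13  0.151 0.008 0.008 0.014]
[-0.478  0.664  1.661  0.896  1.541 -0.867] [611.873  81.32  126.906] [-3.142 -1.075  1.572] 0.6969920532317777 55.86319752037525
(420, 455, 3) (420, 315, 3)
```

View pics/tray.png

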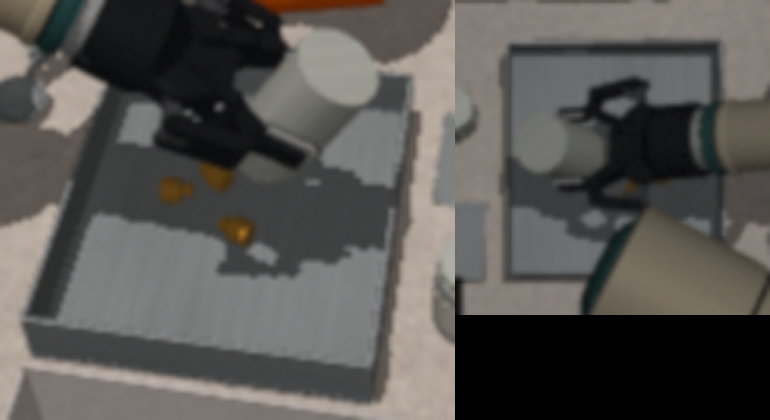

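All three brass weights are in the tray, at crop pixels (176,189), (218,176) and (237,230). The measured load is 2.38 N, which is what the 240 g empty can weighs. I'll level it, lift, and carry it to the scale.

Request:
jog_arm(
  deltas=[
    [-1,0,0,0,0,-0.1,0],
    [-1,0,0,0,0,-0.23,0],
    [-1,0,0,0,0,-0.23,0],
    [-1,0,0,0,0,-0.23,0],
    [-1,0,0,0,0,-0.23,0],
    [-1,0,0,0,0,-0.23,0],
    [-1,0,0,-0.05,0,-0.23,0],
    [-1,0,0,-0.1,0,-0.23,0],
    [-1,0,0,-0.1,0,-0.23,0],
    [-1,0,0,-0.1,0,-0.22,0],
  ],
)

```text
t: 13.48
eef_pos: [611.2, 68.4, 179.1]
ee_rot: [3.141, 0.009, 1.57]
ft_force: [0.3, 0.6, -3.7]
gripper_width: 0.695
finger_force: 55.8
```

Request:
jog_arm(
  deltas=[
    [-1,0,0,-0.1,0,0,0.2],
    [-1,0,0,-0.1,0,0,0.24],
    [-1,0,0,-0.1,0,0,0.24],
    [-1,0,0,-0.1,0,0,0.24],
    [-1,0,0,-0.1,0,0,0.24],
    [-1,0,0,0,0,0,0.24],
    [-1,0,0,0,0,0,0.24],
    [-1,0,0,0,0,0,0.24],
    [-1,0,0,0,0,0,0.24],
    [-1,0,0,0,0,0,0.24],
  ],
)

```text
t: 14.32
eef_pos: [610.5, 69.3, 251.9]
ee_rot: [3.14, 0.004, 0.386]
ft_force: [0.1, 0.1, -2.5]
gripper_width: 0.692
finger_force: 55.8
```

Request:
jog_arm(
  deltas=[
    [-1,0,0,0,0,0,0.24],
    [-1,0,0,0,0,0,0.24],
    [-1,0,0,0,0,0,0.24],
    [-1,0,0,0,0,0,0.24],
    [-1,0,0,0,0,0,0.17],
    [-1,0,0,0,0,0,0],
  ],
)

```text
t: 14.82
eef_pos: [610.7, 69.2, 251.9]
ee_rot: [3.138, 0.002, -0.175]
ft_force: [0.3, 0.7, -2.1]
gripper_width: 0.698
finger_force: 55.8
```

Request:
jog_arm(
  deltas=[
    [-1,0,0.12,0,0,0,0],
    [-1,0.01,0.25,0,0,0,0],
    [-1,0.01,0.25,0,0,0,0],
    [-1,0.01,0.25,0,0,0,0],
    [-1,0.01,0.25,0,0,0,0],
    [-1,0.01,0.25,0,0,0,0],
    [-1,0.01,0.25,0,0,0,0],
    [-1,0.01,0.25,0,0,0,0],
    [-1,0.01,0.25,0,0,0,0],
    [-1,0.01,0.25,0,0,0,0],
  ],
)

```text
t: 15.65
eef_pos: [562.9, -284.7, 254.0]
ee_rot: [3.139, 0.0, -0.171]
ft_force: [0.1, 0.4, -3.1]
gripper_width: 0.696
finger_force: 55.8
```

Request:
jog_arm(
  deltas=[
    [-1,0,0.25,0,0,0,0],
    [-1,0,0.25,0,0,0,0],
    [-1,0,0.2,0,0,0,0],
    [-1,0,0.1,0,0,0,0],
    [-1,0,0,0,0,0,0],
    [-1,0,0,0,0,0,0],
  ],
)

```text
t: 16.15
eef_pos: [542.8, -401.4, 254.1]
ee_rot: [3.14, 0.0, -0.173]
ft_force: [-0.0, 0.5, -2.4]
gripper_width: 0.699
finger_force: 55.8
```

```bash
python3 look.py w3
```

```text
16.15 [-0.73865417  0.41925747  1.23042039 -0.00195854  1.49117024  1.00559848] [ 542.84317935 -401.42584439  254.06863544] [ 3.13954516e+00  4.17069114e-04 -1.73301695e-01] [-0.03637525  0.52567136 -2.41504315]
[[-1.82603587e-04  9.49468830e-01  3.13861288e-01  7.96277552e+01]
 [ 9.99999947e-01  2.58147333e-04 -1.99130224e-04  3.83235943e-01]
 [-2.70090395e-04  3.13861235e-01 -9.49468826e-01 -1.42251784e+02]
 [ 0.00000000e+00  0.00000000e+00  0.00000000e+00  1.00000000e+00]] 308.7944409344398 312.02047305591344 198.45670604098825
```

View pics/w3.png

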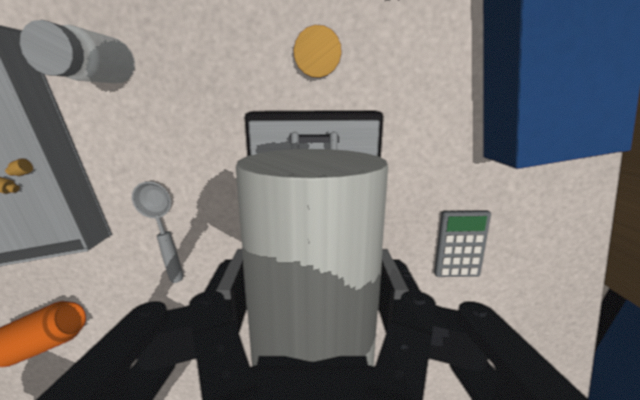

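The wrist view shows the canister still centred in the grip, closed-end rim at columns 238–387. The scale bars' far ends, at (296,133) and (334,133), say to move +3.3 mm along tool y. I'll correct that and descend.

Request:
jog_arm(
  deltas=[
    [-1,-0.01,0.022,0.05,0,0,0],
    [-1,0,0,0.15,0,0,0],
    [-1,0,0,0.2,0,0,0],
    [-1,0,0,0.2,0,0,0],
    [-1,0,0,0.2,0,0,0],
    [-1,0,0,0.15,0,0,0],
    [-1,0,0,0.08,0,0,0],
    [-1,0,0,0.04,0,0,0],
    [-1,0,0,0,0,0,0],
    [-1,0,0,0,0,0,0],
  ],
)

```text
t: 17.03
eef_pos: [542.1, -405.9, 95.5]
ee_rot: [3.136, -0.003, -0.172]
ft_force: [0.3, -0.5, -2.4]
gripper_width: 0.694
finger_force: 55.8
```

Request:
jog_arm(
  deltas=[
    [-1,0,-0.006,0.02,0,0,0],
    [-1,0,0,0.02,0,0,0],
    [-1,0,0,0.015,0,0,0],
    [-1,0,0,0,0,0,0],
    [-1,0,0,0,0,0,0],
    [-1,0,0,0,0,0,0],
  ],
)

```text
t: 17.53
eef_pos: [541.4, -405.1, 86.2]
ee_rot: [3.136, -0.001, -0.173]
ft_force: [-0.1, 0.4, -2.3]
gripper_width: 0.697
finger_force: 55.8
```

Request:
jog_arm(
  deltas=[
    [-1,0,0,0.01,0,0,0],
    [-1,0,0,0,0,0,0],
    [-1,0,0,0,0,0,0],
  ],
)

```text
t: 17.78
eef_pos: [541.3, -404.9, 84.4]
ee_rot: [3.137, -0.001, -0.173]
ft_force: [0.3, -0.8, -3.0]
gripper_width: 0.696
finger_force: 55.8
```

```bash
python3 weigh.py
```

```text
18.1833 mean [-0.427 -0.081 -2.22   0.012  0.037  0.016] se [0.163 0.108 0.149 0.01  0.009 0.008]
[-0.743  0.524  1.483 -0.004  1.131  1.003] [ 541.357 -405.013   84.553] [ 3.137 -0.001 -0.173] 0.6943000207263743 55.76077915728092
```

Not in contact yet. I'll step down about 1 mm at a time and watch the force.

Request:
jog_arm(
  deltas=[
    [-1,0,0,0.007,0,0,0],
    [-1,0,0,0,0,0,0],
    [-1,0,0,0,0,0,0],
  ],
)

```text
t: 18.43
eef_pos: [541.3, -404.9, 83.4]
ee_rot: [3.137, -0.001, -0.173]
ft_force: [-0.2, 0.1, -2.3]
gripper_width: 0.694
finger_force: 55.8
```

Request:
jog_arm(
  deltas=[
    [-1,0,0,0.007,0,0,0],
    [-1,0,0,0,0,0,0],
    [-1,0,0,0,0,0,0],
  ],
)

```text
t: 18.68
eef_pos: [541.4, -405.0, 82.7]
ee_rot: [3.137, -0.001, -0.173]
ft_force: [0.1, 1.3, -0.6]
gripper_width: 0.695
finger_force: 55.9
```

```bash
python3 weigh.py
```

```text
19.0833 mean [-0.206  0.664  0.846  0.092  0.028  0.014] se [0.148 0.179 0.226 0.007 0.006 0.01 ]
[-0.743  0.526  1.485 -0.004  1.127  1.003] [ 541.439 -404.988   82.705] [ 3.136 -0.001 -0.173] 0.694351267467226 56.073706448078156
```

Request:
jog_arm(
  deltas=[
    [-1,0,0,0,0,0,0],
    [-1,0,0,0,0,0,0],
    [0.42,0,0,0,0,0,0],
    [0.45,0,0,0,0,0,0],
    [0.5,0,0,0,0,0,0],
    [0.6,0,0,0,0,0,0],
    [0.8,0,0,0,0,0,0],
    [1,0,0,0,0,0,0],
    [1,0,0,0,0,0,0],
    [1,0,0,0,0,0,0],
  ],
  force=20,
)

```text
t: 19.92
eef_pos: [541.3, -405.1, 82.4]
ee_rot: [3.136, -0.001, -0.173]
ft_force: [0.6, -0.1, 0.2]
gripper_width: 0.998
finger_force: 0.0
```

Request:
jog_arm(
  deltas=[
    [1,0,0,0,0,0,0],
    [1,0,0,-0.03,0,0,0],
    [1,0,0,-0.06,0,0,0],
    [1,0,0,-0.1,0,0,0],
    [1,0,0,-0.2,0,0,0],
    [1,0,0,-0.2,0,0,0],
    [1,0,0,-0.2,0,0,0],
    [1,0,0,-0.2,0,0,0],
    [1,0,0,-0.1,0,0,0],
    [1,0,0,0,0,0,0],
  ],
)

```text
t: 20.75
eef_pos: [543.1, -405.7, 252.3]
ee_rot: [3.131, -0.01, -0.173]
ft_force: [0.9, 0.9, 0.5]
gripper_width: 1.0
finger_force: 0.0
```

```bash
python3 look.py w4; python3 - <<'E'
from station import r
import cv2,numpy as np
a=cv2.imread("pics/w4.png");b=r.grab_frame("scene")["color"][:,:,::-1][100:320,60:560];b=cv2.resize(b,(640,282))
cv2.imwrite("pics/final.png",np.vstack([a[:310],b]))
E
```

```text
20.75 [-0.74212048  0.41670481  1.23898741 -0.00378856  1.47173932  1.00218768] [ 543.10277518 -405.72099505  252.2650168 ] [ 3.13078643 -0.00989941 -0.17311037] [0.90584933 0.93996143 0.54628006]
[[-1.73116744e-04  9.49468325e-01  3.13862820e-01  7.96241157e+01]
 [ 9.99999948e-01  2.49661392e-04 -2.03684045e-04  3.80041307e-01]
 [-2.71750977e-04  3.13862769e-01 -9.49468319e-01 -1.42256591e+02]
 [ 0.00000000e+00  0.00000000e+00  0.00000000e+00  1.00000000e+00]] 308.7944409344398 312.02047305591344 198.45670604098825
```

View pics/final.png

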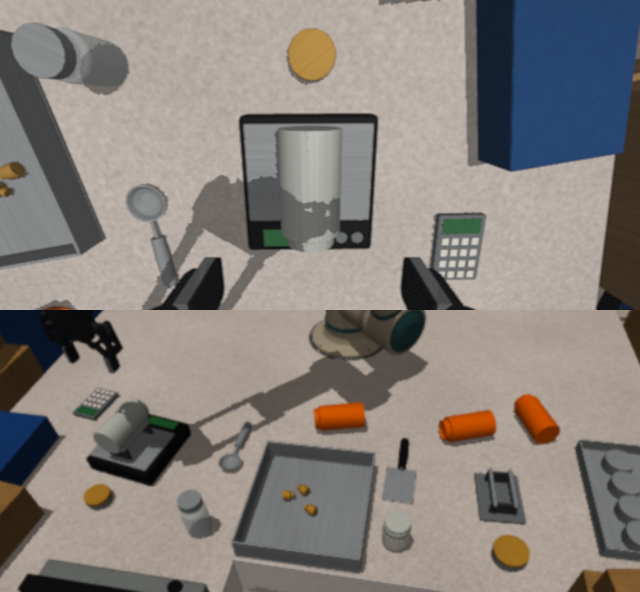

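The canister lies on the scale's bars at wrist pixels (310,190). The three weights are in the tray at (287,495), (303,489) and (311,510), and nothing else has moved.

```bash
python3 -c "
from station import r
print(r.job_done())"
```

```text
the job is handed in; nothing more can be done
None
```

I handed the job in at about 21 s: all three brass weights are in the tray, the can weighed 2.4 N (its empty weight), and it now lies on the scale's bars, released, with nothing else visibly disturbed.

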